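Move the seasonings from the old rack to the new one, in the same order

TASK

The new steel rack is to replace the old wooden spice rack. Move the pepper mill, spice jar, salt shaker and dropper bottle over to it, one to a hole, upright on its base and in the same left-to-right order in which they stand in the old rack now, so that the cook still finds each without looking. Set each one down gently, tip none over, and leave the timer, teaspoon and scoop where they are.

Things in the scene. Friction and masses are not known exactly. Their poses are not given: they have to be found in the camera images.
- rack_old: The old rack: fixed brown wooden tray, 350 mm long (y) and 94 wide (x), at the left or the right. Origin: centre of the underside, z up, y to the robot's left (yaw within 7 degrees). Four square bays 74 mm wide in a row, centres at x = 0, y = +126, +42, -42, -126 mm; bay floor 8 mm over the worktop, long walls 30, partitions 27, end boards 38 mm high.
- rack_new: The new rack, empty: fixed steel plate with four round holes over a dark steel base, 350 mm long (y), 94 wide (x). Origin: centre of the underside, z up, y to the robot's left (yaw within 7 degrees). Holes 74 mm wide, centres at x = 0, y = +126, +42, -42, -126 mm; plate top 30 mm over the worktop, base (where things stand) 8 mm; a wire loop 49 mm high at each end (y = +-170).
- pepper_mill: Turned dark-wood pepper mill, 160 mm tall, foot 58 mm across, round head 50 mm across from 116 to 149 mm up with a small 12 mm metal knob on top (the head does not turn); good to grip round the head, about 130 mm up. Upright in a bay of the old rack. Origin: centre of the foot, z up.
- spice_jar: Glass spice jar with a green cap, round, 45 mm across, 106 mm tall (cap from 85 mm up); good to grip 65 to 90 mm up. Upright in a bay of the old rack. Origin: centre of the underside, z up.
- salt_shaker: Small glass salt shaker with a grey domed top, round, 90 mm tall, 44 mm across up to 66 mm, 34 mm across at the top; good to grip about 55 mm up. Upright in a bay of the old rack. Origin: centre of the underside, z up.
- dropper_bottle: Small brown glass bottle with a black dropper cap, round, 102 mm tall, 33 mm across up to 62 mm, collar 24 mm across from there to 77 mm, then a rubber bulb 13 mm across; good to grip on the glass about 55 mm up. Upright in a bay of the old rack. Origin: centre of the underside, z up.
- timer: Bystander: white and black wind-up kitchen timer, round, 62 mm across, 54 mm tall, standing between the racks. Origin: centre of the underside.
- teaspoon: Bystander: steel teaspoon, 137 x 28 x 13 mm, lying before the new rack, long axis its x. Origin: centre of its underside.
- scoop: Bystander: steel coffee scoop, 96 x 42 x 20 mm, lying before the old rack, handle along its x. Origin: centre of its underside.

How it is judged:
At the end, for the whole second after the job is handed in: All four stand upright (0.1 rad) and at rest on the base of the new rack, each within 22 mm of a hole's centre along and across, in the order of the old rack: from its n-th bay to the n-th hole (judged by each one's travel: the distance between the racks to about 34 mm; a wrong hole is 80 mm off) (x of pepper_mill in the frame of rack_new between -0.022 and 0.022 m and (y of pepper_mill in the frame of rack_new between 0.104 and 0.148 m or y of pepper_mill in the frame of rack_new between 0.02 and 0.064 m or y of pepper_mill in the frame of rack_new between -0.064 and -0.02 m or y of pepper_mill in the frame of rack_new between -0.148 and -0.104 m) and height (world z) of pepper_mill between 0.004 and 0.012 m and angle between each of pepper_mill, spice_jar, salt_shaker, dropper_bottle's own z axis and vertical below 0.1 rad and linear speed of each of pepper_mill, spice_jar, salt_shaker, dropper_bottle below 0.02 m/s and angular speed of each of pepper_mill, spice_jar, salt_shaker, dropper_bottle below 0.3 rad/s and x of spice_jar in the frame of rack_new between -0.022 and 0.022 m and (y of spice_jar in the frame of rack_new between 0.104 and 0.148 m or y of spice_jar in the frame of rack_new between 0.02 and 0.064 m or y of spice_jar in the frame of rack_new between -0.064 and -0.02 m or y of spice_jar in the frame of rack_new between -0.148 and -0.104 m) and height (world z) of spice_jar between 0.004 and 0.012 m and x of salt_shaker in the frame of rack_new between -0.022 and 0.022 m and (y of salt_shaker in the frame of rack_new between 0.104 and 0.148 m or y of salt_shaker in the frame of rack_new between 0.02 and 0.064 m or y of salt_shaker in the frame of rack_new between -0.064 and -0.02 m or y of salt_shaker in the frame of rack_new between -0.148 and -0.104 m) and height (world z) of salt_shaker between 0.004 and 0.012 m and x of dropper_bottle in the frame of rack_new between -0.022 and 0.022 m and (y of dropper_bottle in the frame of rack_new between 0.104 and 0.148 m or y of dropper_bottle in the frame of rack_new between 0.02 and 0.064 m or y of dropper_bottle in the frame of rack_new between -0.064 and -0.02 m or y of dropper_bottle in the frame of rack_new between -0.148 and -0.104 m) and height (world z) of dropper_bottle between 0.004 and 0.012 m and ((horizontal distance between rack_old and rack_new between 0.4399 and 0.45 m and distance of pepper_mill from where it was at the start of the episode between 0.406 and 0.484 m and distance of spice_jar from where it was at the start of the episode between 0.406 and 0.484 m and distance of salt_shaker from where it was at the start of the episode between 0.406 and 0.484 m and distance of dropper_bottle from where it was at the start of the episode between 0.406 and 0.484 m) or (horizontal distance between rack_old and rack_new between 0.4499 and 0.46 m and distance of pepper_mill from where it was at the start of the episode between 0.416 and 0.494 m and distance of spice_jar from where it was at the start of the episode between 0.416 and 0.494 m and distance of salt_shaker from where it was at the start of the episode between 0.416 and 0.494 m and distance of dropper_bottle from where it was at the start of the episode between 0.416 and 0.494 m) or (horizontal distance between rack_old and rack_new between 0.4599 and 0.47 m and distance of pepper_mill from where it was at the start of the episode between 0.426 and 0.504 m and distance of spice_jar from where it was at the start of the episode between 0.426 and 0.504 m and distance of salt_shaker from where it was at the start of the episode between 0.426 and 0.504 m and distance of dropper_bottle from where it was at the start of the episode between 0.426 and 0.504 m) or (horizontal distance between rack_old and rack_new between 0.4699 and 0.48 m and distance of pepper_mill from where it was at the start of the episode between 0.436 and 0.514 m and distance of spice_jar from where it was at the start of the episode between 0.436 and 0.514 m and distance of salt_shaker from where it was at the start of the episode between 0.436 and 0.514 m and distance of dropper_bottle from where it was at the start of the episode between 0.436 and 0.514 m) or (horizontal distance between rack_old and rack_new between 0.4799 and 0.49 m and distance of pepper_mill from where it was at the start of the episode between 0.446 and 0.524 m and distance of spice_jar from where it was at the start of the episode between 0.446 and 0.524 m and distance of salt_shaker from where it was at the start of the episode between 0.446 and 0.524 m and distance of dropper_bottle from where it was at the start of the episode between 0.446 and 0.524 m) or (horizontal distance between rack_old and rack_new between 0.4899 and 0.5 m and distance of pepper_mill from where it was at the start of the episode between 0.456 and 0.534 m and distance of spice_jar from where it was at the start of the episode between 0.456 and 0.534 m and distance of salt_shaker from where it was at the start of the episode between 0.456 and 0.534 m and distance of dropper_bottle from where it was at the start of the episode between 0.456 and 0.534 m) or (horizontal distance between rack_old and rack_new between 0.4999 and 0.51 m and distance of pepper_mill from where it was at the start of the episode between 0.466 and 0.544 m and distance of spice_jar from where it was at the start of the episode between 0.466 and 0.544 m and distance of salt_shaker from where it was at the start of the episode between 0.466 and 0.544 m and distance of dropper_bottle from where it was at the start of the episode between 0.466 and 0.544 m) or (horizontal distance between rack_old and rack_new between 0.5099 and 0.52 m and distance of pepper_mill from where it was at the start of the episode between 0.476 and 0.554 m and distance of spice_jar from where it was at the start of the episode between 0.476 and 0.554 m and distance of salt_shaker from where it was at the start of the episode between 0.476 and 0.554 m and distance of dropper_bottle from where it was at the start of the episode between 0.476 and 0.554 m))); the robot touches nothing.
It fails at once if the timer, teaspoon or scoop is pushed out of its place (more than 20 mm) (distance of any of timer, teaspoon, scoop from where it was at the start of the episode above 0.02 m).
It fails at once if one of the four is tipped over (more than 40 degrees) (angle between any of pepper_mill, spice_jar, salt_shaker, dropper_bottle's own z axis and vertical above 0.7 rad).
It fails at once if one of the four is dropped into the new rack (faster than 0.5 m/s as it nears the base) ((height (world z) of pepper_mill below 0.02 m and horizontal distance between pepper_mill and rack_new below 0.15 m and linear speed of pepper_mill above 0.5 m/s) or (height (world z) of spice_jar below 0.02 m and horizontal distance between spice_jar and rack_new below 0.15 m and linear speed of spice_jar above 0.5 m/s) or (height (world z) of salt_shaker below 0.02 m and horizontal distance between salt_shaker and rack_new below 0.15 m and linear speed of salt_shaker above 0.5 m/s) or (height (world z) of dropper_bottle below 0.02 m and horizontal distance between dropper_bottle and rack_new below 0.15 m and linear speed of dropper_bottle above 0.5 m/s)).
It also fails if it takes over 104 s, if anything falls off the work surface, if the arm or the gripper's body presses on something with over 40 N, if the wrist force passes 120 N, or if a joint passes its speed limit or range.

ROBOT

A 7-joint arm with a two-finger parallel gripper is mounted at the origin on a cart in front of the work surface, level with it; the furniture and walls round the work are solid. World frame = base frame: x ahead of the robot, y to its left, z up, the work surface at z = 0. Lengths are in m, angles in rad, forces in N, time in s.
With the tool pointing down it reaches from about 0.4 to 0.875 m from the base axis. Payload 19.3 kg.
Tool frame: the origin (TCP) lies midway between the tips of the shut fingers; the grasp point (between the pads) lies 19 mm behind it; z points along the fingers, y is the line along which they close (so a half turn about z gives the same grasp; the last joint's range is limited). The gripper opens to 85 mm and grips with 20 to 120 N. Pads are 22 mm wide; open, the fingers measure 114 mm over their backs; the gripper's body (76 mm by 85 mm) begins 54 mm behind the grasp point. The pads swing forward as they close: fully open they stand 13 mm farther back than shut.
Start: joints at [1.187, 0.521, -0.036, 1.599, 0.021, 1.021, -0.113], TCP at [0.193, -0.594, 0.231] pointing down, gripper open.
Joint ranges: [-2.91, 2.91], [-0.3, 2.13], [-1.5, 1.42], [0.17, 2.43], [-1.26, 4.41], [0.16, 1.93], [-2.52, 2.52]. Speed limits (rad/s): [1.89, 1.89, 2.39, 2.39, 3.01, 3.01, 3.01].

INTERFACE

Orientations are given as [roll, pitch, yaw] about the fixed x, y, z axes, in that order (R = Rz(yaw) Ry(pitch) Rx(roll)).
In Python, from workcell import telemetry, grab_frame, calibration, bot, outline_of, landmark_of gives the robot as it stands. The module is installed in compiled form; this text tells all that it offers.
- The arm moves only by the shell command python3 -m inch 'ROWS' [FORCE]. ROWS is JSON, a list of rows, each a list of 7 numbers: the shift along the tool's x, y, z in m, then the turn, a rotation vector about the tool's x, y, z in rad, then the closure, from 0 (fully open) to 1 (shut). A call has 1 to 5 rows; each row shifts and turns the commanded pose from where the row before left it, along the tool's axes as they then stand; what a row does not reach is not made up. A row lasts 1/10 s, in which the tool goes at most 50 mm and 8.59 degrees, less where a joint would pass 70% of its speed; a pose out of reach is approached as far as the arm can. A call is refused whole if a number of a shift passes 0.05 or a number of a turn 0.15, either way. A call with a gripper value outside its range is refused whole. The fingers move at their own pace and stop on an object; FORCE is the grip in N (left out, the last holds). Time passes only in rows, so rows that do not move let the fingers close. It gives the time, the measured TCP pose, the force, the opening and the grip force at its end, in the units of the state.
- telemetry.observe(): the state, without advancing time (a new reading comes with each control period).
- grab_frame(name): name is "scene" or "side" or "wrist"; returns the picture (384x512x3 uint8, red, green, blue); there is no depth.
- calibration(name): a dict with "fovy" (degrees; the focal length in pixels is half the picture's height over the tangent of half this angle, whatever the lens; pixels are square), "cx", "cy" (the principal point, pixels), "pose" (4x4, takes a point from camera to world coordinates). Camera axes: x right, y down, z forward; pixel columns grow to the right and rows downward; lengths in m; the calibration is good to about 2 mm. A picture is of the moment at which its call begins: read the wrist's pose just before it. calibration takes no time and is no camera call; for the wrist camera it gives the pose at the moment of the call.
- bot.job_done(): hands the job in; it is judged then, once.
Trained networks look in the newest picture that a camera, given by its name, has taken for a name from the list of things; names that differ only in an ending like _2 or _b are one class to them, and where a whole thing is asked for, a point or a joint stands for the part that bears it (a point fixed in the world has none). Each returns a list of dicts, best first, with "score" (0 to 1); they miss things now and then, are a little off and sometimes report something else, mostly with a low value. They report only what shows in the picture. A call takes as long as a camera call.
- outline_of(label, camera): "region" (384x512 bool, what is visible of it) and "rect" ([left, top, right, bottom] in pixels, round what is visible of it).
- landmark_of(label, camera): "xy" ([column, row] in pixels: a listed point, or the origin of a listed thing).
The state is a dict: "clock": time; "qpos": joint angles; "qd": joint speeds; "joint_efforts": joint torques, N m; "position": TCP position; "tool_rot": TCP orientation; "force": force on the tool from outside, world axes, zero at the start; "moment": the same for the moment, N m; "grip_width": finger opening in m; "finger_force": force on a finger pad.
Only numpy, scipy, OpenCV 4.12 (cv2) and the standard library are available. Lean on these libraries where they do the work, as an engineer would, in place of code of your own. Each camera call takes 0.05 s, during which the arm holds its last target. There are 200 camera calls.

## Working session

There is one attempt and no reset: what is moved stays moved. The work goes in short steps, Python scripts to look and compute and a shell command to move; the robot and the scene stay as the last step left them, time stands still between calls to the robot, and variables do not carry over. Pictures are saved under pics/ and viewed, at most 14 in all, crops included, and the job is handed in when it is done.

```bash
mkdir -p pics; cat > h.py <<'E'
import numpy as np, cv2
from workcell import telemetry, grab_frame, calibration, bot, outline_of, landmark_of
def ray(cam,xy,cal=None):
    c=cal or calibration(cam); P=np.array(c["pose"]); f=192/np.tan(np.radians(c["fovy"])/2)
    d=P[:3,:3]@np.array([(xy[0]-c["cx"])/f,(xy[1]-c["cy"])/f,1]); return P[:3,3],d/np.linalg.norm(d)
def at_z(cam,xy,z,cal=None):
    o,d=ray(cam,xy,cal); return o+d*(z-o[2])/d[2]
def proj(cam,p,cal=None):
    c=cal or calibration(cam); P=np.array(c["pose"]); f=192/np.tan(np.radians(c["fovy"])/2)
    q=P[:3,:3].T@(np.array(p)-P[:3,3]); return np.array([c["cx"]+f*q[0]/q[2],c["cy"]+f*q[1]/q[2]])
def save(n,im): cv2.imwrite('pics/'+n,im[:,:,::-1])
E
python3 - <<'E'
from h import *
np.set_printoptions(precision=4,suppress=True)
s=telemetry.observe(); print(s)
for c in ["scene","side"]:
    im=grab_frame(c); save(c+'0.png',im); k=calibration(c); print(c,k)
    for n,z in [("rack_old",0),("rack_new",0),("pepper_mill",.008),("spice_jar",.008),("salt_shaker",.008),("dropper_bottle",.008),("timer",0),("teaspoon",0),("scoop",0)]:
        for d in landmark_of(n,c)[:2]: print(c,n,round(d["score"],2),np.round(d["xy"],1),at_z(c,d["xy"],z))
E
```

```text
{'clock': 0.0, 'qpos': array([ 1.1868,  0.522 , -0.0363,  1.6   ,  0.0212,  1.0211, -0.1128]), 'qd': array([ 0.0004, -0.001 , -0.0009,  0.001 , -0.0015, -0.0002, -0.0007]), 'joint_efforts': array([  0.0006, -92.7112,   1.9803, -36.9948,   0.018 ,   0.0081,
        -0.0001]), 'position': array([ 0.1928, -0.5942,  0.2307]), 'tool_rot': array([-3.1404,  0.0001,  0.3138]), 'force': array([-0.4291, -1.4972, -0.3804]), 'moment': array([-0.0045, -0.0147, -0.0249]), 'finger_force': 0.0, 'grip_width': 0.08547846926145226}
scene {'fovy': 44.545108689229856, 'cx': 257.3978188675501, 'cy': 195.0069158485679, 'pose': array([[-0.6001, -0.4759,  0.6429, -0.3439],
       [-0.7999,  0.3516, -0.4864,  0.6046],
       [ 0.0054, -0.8062, -0.5917,  0.7707],
       [ 0.    ,  0.    ,  0.    ,  1.    ]])}
scene rack_old 0.56 [174.4 242.7] [0.4567 0.2516 0.    ]
scene rack_new 0.85 [315.9 170. ] [ 0.4908 -0.2463  0.    ]
scene rack_new 0.45 [218.2 215.9] [0.4807 0.109  0.    ]
scene pepper_mill 0.78 [220.  221.1] [0.4516 0.122  0.008 ]
scene spice_jar 0.69 [127.5 255.9] [0.473  0.3652 0.008 ]
scene salt_sha
[... 548 characters left out ...]
156,  0.3494, -0.8398,  1.0533],
       [-0.0157, -0.9259, -0.3775,  0.5248],
       [ 0.    ,  0.    ,  0.    ,  1.    ]])}
side rack_old 0.81 [221.7 239.9] [0.4709 0.2295 0.    ]
side rack_new 0.66 [284.8 182.2] [ 0.4758 -0.2421  0.    ]
side rack_new 0.65 [227.8 232. ] [0.478  0.1832 0.    ]
side pepper_mill 0.67 [243.6 222.7] [0.4562 0.1285 0.008 ]
side spice_jar 0.72 [187.5 258.6] [0.4931 0.3566 0.008 ]
side salt_shaker 0.91 [227.7 233.6] [0.4659 0.2048 0.008 ]
side dropper_bottle 0.69 [211.3 246.5] [0.4704 0.283  0.008 ]
side timer 0.52 [249.  204.6] [ 0.5071 -0.0092  0.    ]
side teaspoon 0.57 [299.  189.6] [ 0.403  -0.1927  0.    ]
side scoop 0.72 [240.2 260.4] [0.3774 0.3021 0.    ]
```

View pics/scene0.png

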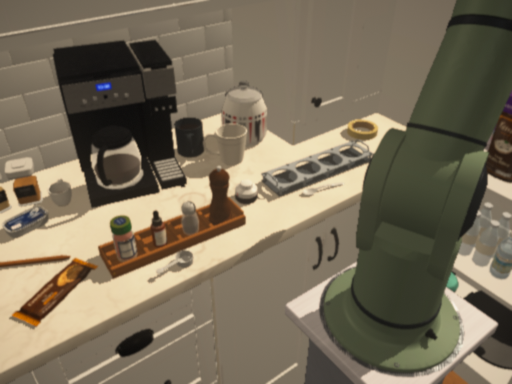

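View pics/side0.png

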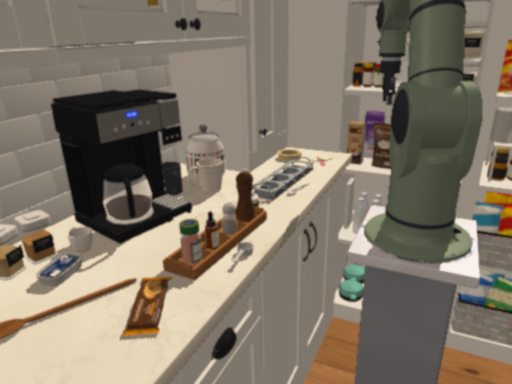

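The four stand, left to right: jar (scene px 123,240), dropper (158,230), salt (190,218), pepper (219,195). The new rack lies to the right at about (316,170), and the timer is between the racks. I'll move over the new rack.

```bash
R='[[0.038,-0.023,-0.01,0,0,0,0],[0.038,-0.023,-0.01,0,0,0,0],[0.038,-0.023,-0.01,0,0,0,0],[0.038,-0.023,-0.01,0,0,0,0],[0.038,-0.023,-0.01,0,0,0,0]]' ; unset R
python3 -m inch '[[0.038,-0.023,-0.01,0,0,0,0],[0.038,-0.023,-0.01,0,0,0,0],[0.038,-0.023,-0.01,0,0,0,0],[0.038,-0.023,-0.01,0,0,0,0],[0.038,-0.023,-0.01,0,0,0,0]]'
python3 -m inch '[[0.038,-0.023,-0.01,0,0,0,0],[0.038,-0.023,-0.01,0,0,0,0],[0.038,-0.023,-0.01,0,0,0,0],[0.038,-0.023,-0.01,0,0,0,0],[0.038,-0.023,-0.01,0,0,0,0]]'
python3 -m inch '[[0,0,0,0,0,-0.14,0],[0,0,0,0,0,-0.14,0],[0,0,0,0,0,-0.14,0],[0,0,0,0,0,-0.14,0],[0,0,0,0,0,-0.14,0]]'
python3 -m inch '[[0,0,0,0,0,-0.14,0],[0,0,0,0,0,-0.14,0],[0,0,0,0,0,-0.14,0],[0,0,0,0,0,-0.14,0],[0,0,0,0,0,0,0]]'
cat > fit.py <<'E'
from h import *
from scipy.optimize import minimize
def box(x0,x1,y0,y1,z1): return [(x,y,z) for x in(x0,x1) for y in(y0,y1) for z in(0,z1)]
PTS={"rack_old":box(-.047,.047,-.175,.175,.03)+[(x,y,.038) for x in(-.047,.047) for y in(-.175,.175)],
     "rack_new":box(-.047,.047,-.175,.175,.03)}
def hullmask(name,p,cam,cal):
    c,s=np.cos(p[2]),np.sin(p[2])
    u=np.array([proj(cam,(p[0]+c*a-s*b,p[1]+s*a+c*b,z),cal) for a,b,z in PTS[name]],np.float32)
    m=np.zeros((384,512),np.uint8); cv2.fillConvexPoly(m,np.round(cv2.convexHull(u)*16).astype(np.int32),1,shift=4); return m>0
def fit(name,p0,views):  # views: list of (cam,cal,mask); holes filled by hull of the mask
    def cost(p):
        e=0
        for cam,cal,m in views:
            h=hullmask(name,p,cam,cal); e+=1-(h&m).sum()/max((h|m).sum(),1)
        return e
    r=minimize(cost,p0,method="Nelder-Mead",options=dict(initial_simplex=[p0,p0+np.array([.02,0,0]),p0+np.array([0,.02,0]),p0+np.array([0,0,.1])],xatol=2e-4,fatol=1e-4)); return r.x,r.fun/len(views)
E
python3 - <<'E'
from h import *; from fit import *
np.set_printoptions(precision=4,suppress=True)
s=telemetry.observe(); print(s["clock"],s["position"],s["tool_rot"],s["qpos"])
k=calibration("wrist"); im=grab_frame("wrist"); save("w1.png",im); print(k)
V={"rack_old":[],"rack_new":[]}
for c in ["scene","side","wrist"]:
    grab_frame(c); cal=calibration(c)
    for n in V:
        for d in outline_of(n,c)[:1]:
            print(c,n,d["score"],d["rect"],d["region"].sum())
            m=d["region"].astype(np.uint8)
            pts=cv2.findNonZero(m); hm=np.zeros_like(m); cv2.fillConvexPoly(hm,cv2.convexHull(pts),1)
            V[n].append((c,cal,hm>0)); print(fit(n,np.array([.466,.242,0.] if n=="rack_old" else [.483,-.244,0]),V[n][-1:]))
E
```

```text
clock: 1.5
position: [0.339, -0.425, 0.2819]
tool_rot: [3.141, -0.0, 0.314]
force: [0.8, -1.0, -0.8]
grip_width: 0.0856
finger_force: 0.0
clock: 2.0
position: [0.4843, -0.2569, 0.332]
tool_rot: [3.141, -0.0, 0.314]
force: [0.8, -2.2, 0.6]
grip_width: 0.0855
finger_force: 0.0
clock: 2.5
position: [0.4833, -0.2584, 0.3314]
tool_rot: [3.142, 0.0, 1.02]
force: [0.1, 0.7, -0.1]
grip_width: 0.0858
finger_force: 0.0
clock: 3.0
position: [0.4833, -0.2585, 0.3313]
tool_rot: [3.142, -0.0, 1.576]
force: [0.4, 0.9, -0.4]
grip_width: 0.085
finger_force: 0.0
3.0 [ 0.4833 -0.2585  0.3313] [ 3.1415 -0.0001  1.5763] [ 0.7     0.3276 -0.4163  1.6574  0.1407  1.1863  0.256 ]
{'fovy': 63.98909150566585, 'cx': 255.25501978176217, 'cy': 194.8538022969307, 'pose': array([[ 1.    ,  0.0045,  0.0019,  0.4828],
       [ 0.0048, -0.9617, -0.2739, -0.1894],
       [ 0.0006,  0.2739, -0.9617,  0.4742],
       [ 0.    ,  0.    ,  0.    ,  1.    ]])}
scene rack_old 0.58 [95.8, 202.2, 245.2, 277.9] 3453
(array([ 0.4645,  0.2449, -0.0622]), np.float64(0.07389686337054757))
scene rack_new 0.63 [261.4, 139.7, 369.9, 196.6] 2665
(array([ 0.4828, -0.2507, -0.0434]), np.float64(0.06074461136512088))
side rack_old 0.65 [164.4, 208.1, 268.4, 283.1] 2068
(array([ 0.4646,  0.2425, -0.0567]), np.float64(0.11415882967607105))
side rack_new 0.69 [254.0, 156.9, 314.9, 201.3] 1184
(array([ 0.4831, -0.2622, -0.0096]), np.float64(0.08771929824561409))
wrist rack_old 0.74 [195.2, 61.4, 219.5, 156.8] 822
(array([0.466, 0.242, 0.   ]), np.float64(1.0))
wrist rack_new 0.92 [220.9, 10.5, 300.2, 259.0] 16374
(array([ 0.4832, -0.2458, -0.0658]), np.float64(0.014453961456102782))
```

View pics/w1.png

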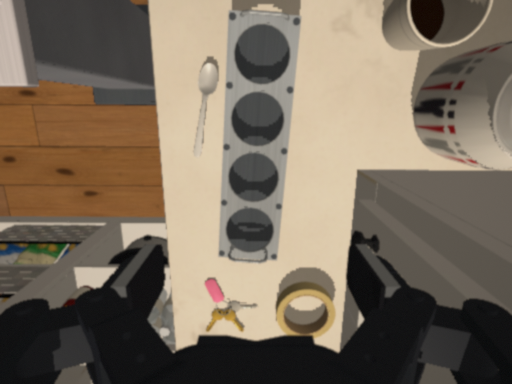

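The wrist view shows the rack straight on, with the holes at px (262,53), (257,118), (253,177) and (250,230). The teaspoon is at (205,100), well clear to the left.

```bash
python3 - <<'E'
from h import *
np.set_printoptions(precision=4,suppress=True)
for p in [(262,53),(257,118),(253,177),(250,230)]: print(at_z("wrist",p,.03))
c,s=np.cos(-.066),np.sin(-.066)
for b in [.126,.042,-.042,-.126]: print(.4832-s*b,-.2458+c*b)
for p in [(93,207),(165,195),(186,184)]: print("machine",at_z("scene",p,0.0))
E
```

```text
[ 0.4922 -0.1199  0.03  ]
[ 0.4858 -0.2037  0.03  ]
[ 0.4802 -0.2884  0.03  ]
[ 0.4755 -0.3726  0.03  ]
0.49150996389881285 -0.1200743283970993
0.48596998796627094 -0.2038914427990331
0.4804300120337291 -0.2877085572009669
0.4748900361011872 -0.3715256716029007
machine [0.7117 0.3575 0.    ]
machine [0.6459 0.1771 0.    ]
machine [0.6579 0.1036 0.    ]
```

```bash

python3 -m inch '[[0.045,-0.002,0,0,0,0,0],[0.045,-0.002,0,0,0,0,0],[0.045,-0.002,0,0,0,0,0],[0.045,-0.002,0,0,0,0,0],[0.045,-0.002,0,0,0,0,0]]' >/dev/null
python3 -m inch '[[0.045,-0.002,0,0,0,0,0],[0.045,-0.002,0,0,0,0,0],[0.045,-0.002,0,0,0,0,0],[0.045,-0.002,0,0,0,0,0],[0,0,0,0,0,0,0]]'
python3 - <<'E'
from h import *; from fit import *
np.set_printoptions(precision=4,suppress=True)
s=telemetry.observe(); print(s["position"],s["tool_rot"])
k=calibration("wrist"); im=grab_frame("wrist"); save("w2.png",im)
d=outline_of("rack_old","wrist")
if d:
    m=d[0]["region"].astype(np.uint8); print(d[0]["rect"])
    hm=np.zeros_like(m); cv2.fillConvexPoly(hm,cv2.convexHull(cv2.findNonZero(m)),1)
    print(fit("rack_old",np.array([.4645,.244,-.06]),[("wrist",k,hm>0)]))
for n,h in [("pepper_mill",.168),("spice_jar",.114),("salt_shaker",.098),("dropper_bottle",.11)]:
    for d in landmark_of(n,"wrist")[:1]: print(n,d["score"],d["xy"],at_z("wrist",d["xy"],.008,k))
    for d in outline_of(n,"wrist")[:1]: print("  ",d["rect"])
E
```

```text
clock: 4.5
position: [0.4631, 0.1523, 0.3316]
tool_rot: [3.141, -0.002, 1.581]
force: [-0.3, -1.3, 0.4]
grip_width: 0.0853
finger_force: 0.0
[0.4631 0.1523 0.3316] [ 3.1413 -0.0023  1.5806]
[218.3, 3.3, 305.2, 214.5]
(array([ 0.4678,  0.2453, -0.0613]), np.float64(0.005622113647011595))
pepper_mill 0.82 [252.4, 175.3] [0.4591 0.1207 0.008 ]
   [230.8, 158.7, 271.1, 224.7]
   [248.9, 4.4, 279.3, 14.3]
   [239.5, 105.0, 273.0, 140.0]
dropper_bottle 0.89 [259.9, 61.6] [0.4686 0.284  0.008 ]
   [248.7, 39.7, 273.9, 70.6]
```

View pics/w2.png

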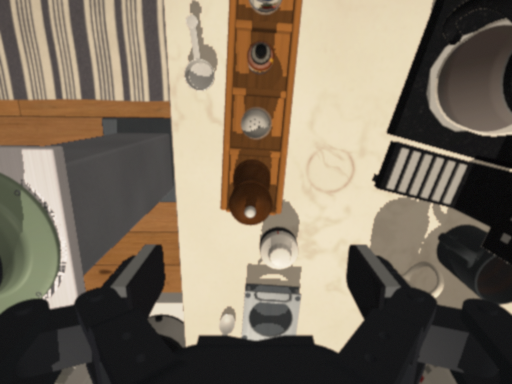

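The pepper's knob is at px (250,211), the salt's top at (257,123), the dropper's bulb at (260,50) and the timer at (278,247).

```bash
python3 - <<'E'
from h import *
np.set_printoptions(precision=4,suppress=True)
print("knob",at_z("wrist",(250,211),.167), "salt",at_z("wrist",(257,122),.095), "drop",at_z("wrist",(260,49),.108))
print("pep foot c",proj("wrist",(.459,.1207,.008)),"knob pred",proj("wrist",(.459,.1207,.167)), "timer",at_z("wrist",(280,243),.05))
E
```

```text
knob [0.4588 0.1098 0.167 ] salt [0.4664 0.198  0.095 ] drop [0.4694 0.2762 0.108 ]
pep foot c [251.7319 170.8401] knob pred [250.1525 201.0976] timer [0.5017 0.019  0.05  ]
```

```bash
cat > look.py <<'E'
from h import *
import sys
np.set_printoptions(precision=4,suppress=True)
def look(names,f=None):
    s=telemetry.observe(); k=calibration("wrist"); im=grab_frame("wrist"); print("tcp",s["position"],s["tool_rot"])
    if f: save(f,im)
    for n in names:
        H=dict(pepper_mill=.168,spice_jar=.114,salt_shaker=.098,dropper_bottle=.11)[n]
        for d in landmark_of(n,"wrist")[:1]: print(n,"lm",round(d["score"],2),at_z("wrist",d["xy"],.008,k))
        for d in outline_of(n,"wrist")[:1]:
            m=d["region"]; r=d["rect"]; print(n,"rect",r)
    return k,im
if __name__=="__main__":
    k,im=look(sys.argv[2:],sys.argv[1]); cv2.imwrite('pics/c_'+sys.argv[1],cv2.resize(im[0:260,150:350,::-1],None,fx=2.3,fy=2.3,interpolation=cv2.INTER_CUBIC))
    print("knob",at_z("wrist",(250,211),.167,k))
E
python3 look.py w3.png pepper_mill salt_shaker dropper_bottle
```

```text
tcp [0.4643 0.1459 0.3314] [3.1414 0.0001 1.5727]
pepper_mill lm 0.72 [0.4644 0.2017 0.008 ]
pepper_mill rect [230.5, 153.2, 270.4, 218.3]
salt_shaker lm 0.93 [0.4637 0.2009 0.008 ]
salt_shaker rect [241.4, 101.3, 273.6, 132.1]
dropper_bottle lm 0.75 [0.4651 0.2834 0.008 ]
dropper_bottle rect [242.3, 37.4, 272.7, 67.6]
knob [0.4588 0.1098 0.167 ]
```

View pics/c_w3.png

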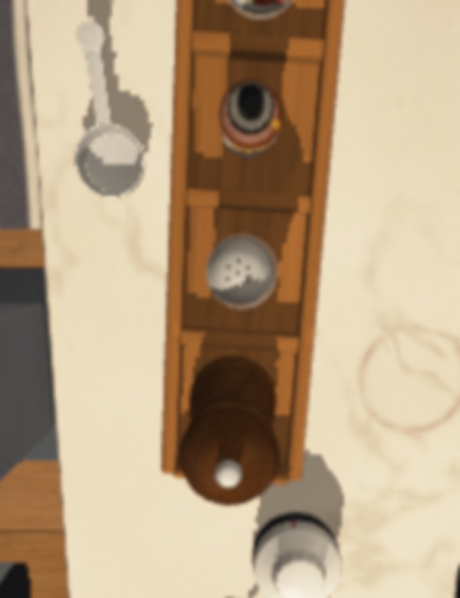

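```bash
python3 - <<'E'
from h import *
print("knob",at_z("wrist",(249.1,205.7),.167),"salt",at_z("wrist",(254.3,117.4),.096),"drop",at_z("wrist",(259.1,43),.109))
E
python3 -m inch '[[-0.029,-0.005,0,0,0,0,0],[0,0,0.04,0,0,0,0],[0,0,0.04,0,0,0,0],[0,0,0.02,0,0,0,0],[0,0,0,0,0,0,0]]'
python3 - <<'E'
from h import *
im=grab_frame("wrist"); save("w4.png",im)
E
```

```text
knob [0.45776416 0.11621563 0.167     ] salt [0.46292097 0.20399411 0.096     ] drop [0.46803728 0.2825885  0.109     ]
clock: 5.85
position: [0.4581, 0.1171, 0.2293]
tool_rot: [-3.138, 0.001, 1.574]
force: [0.9, 0.2, 1.0]
grip_width: 0.0854
finger_force: 0.0
```

View pics/w4.png

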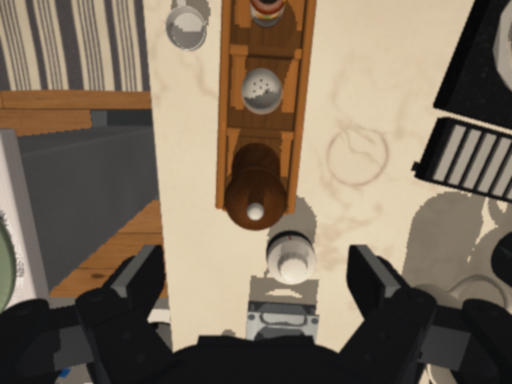

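The knob is at px (255,211), centred between the fingers at column ~256. I'll descend and grip.

```bash

python3 -m inch '[[0,0,0.035,0,0,0,0],[0,0,0.035,0,0,0,0],[0,0,0.025,0,0,0,0],[0,0,0.015,0,0,0,0],[0,0,0,0,0,0,0]]'
python3 -m inch '[[0,0,0,0,0,0,0.5],[0,0,0,0,0,0,0.6],[0,0,0,0,0,0,0.7],[0,0,0,0,0,0,0.8],[0,0,0,0,0,0,1]]' 45
python3 -m inch '[[0,0,0,0,0,0,1],[0,0,0,0,0,0,1],[0,0,-0.015,0,0,0,1],[0,0,-0.025,0,0,0,1],[0,0,0,0,0,0,1]]'
```

```text
clock: 6.4
position: [0.4594, 0.1176, 0.1212]
tool_rot: [-3.141, 0.0, 1.574]
force: [-0.8, -0.3, 0.6]
grip_width: 0.085
finger_force: 0.0
clock: 6.9
position: [0.4603, 0.1178, 0.1229]
tool_rot: [3.139, -0.0, 1.574]
force: [-2.6, -0.4, 17.5]
grip_width: 0.0464
finger_force: 43.4
clock: 7.4
position: [0.4606, 0.1179, 0.1641]
tool_rot: [3.137, -0.001, 1.573]
force: [0.5, -0.5, -2.5]
grip_width: 0.0463
finger_force: 47.0
```

```bash

python3 -m inch '[[0,0,-0.03,0,0,0,1],[0,0,-0.03,0,0,0,1],[-0.01,0,0,0,0,0,1],[-0.02,0,0,0,0,0,1],[-0.03,0,0,0,0,0,1]]'
python3 -m inch '[[-0.035,0.001,0,0,0,0,1],[-0.035,0.002,0,0,0,0,1],[-0.035,0.002,0,0,0,0,1],[-0.035,0.002,0,0,0,0,1],[-0.035,0.002,0,0,0,0,1]]'
python3 -m inch '[[-0.035,0.002,0,0,0,0,1],[-0.035,0.001,0,0,0,0,1],[-0.035,0.001,0,0,0,0,1],[-0.035,0.001,0,0,0,0,1],[-0.035,0.001,0,0,0,0,1]]'
python3 -m inch '[[-0.03,0,0,0,0,0,1],[-0.025,0,0,0,0,0,1],[-0.015,0,0,0,0,0,1],[-0.01,0,0,0,0,0,1],[0,0,0,0,0,0,1]]'
python3 - <<'E'
from h import *
s=telemetry.observe();print(s["position"],s["tool_rot"])
k=calibration("wrist"); im=grab_frame("wrist"); save("w5.png",im)
im=grab_frame("side"); save("s5.png",cv2.resize(im[120:250,200:400],None,fx=3,fy=3))
E
```

```text
clock: 7.9
position: [0.4592, 0.0574, 0.2209]
tool_rot: [3.141, -0.0, 1.576]
force: [0.4, -0.2, -2.0]
grip_width: 0.0462
finger_force: 47.5
clock: 8.4
position: [0.4684, -0.1194, 0.2207]
tool_rot: [-3.141, 0.0, 1.573]
force: [0.8, 0.3, -1.7]
grip_width: 0.0466
finger_force: 47.4
clock: 8.9
position: [0.4747, -0.2943, 0.2205]
tool_rot: [-3.141, 0.0, 1.573]
force: [0.7, 1.0, -1.5]
grip_width: 0.0463
finger_force: 47.4
clock: 9.4
position: [0.4754, -0.373, 0.2208]
tool_rot: [-3.141, -0.0, 1.573]
force: [0.5, 0.6, -1.7]
grip_width: 0.0463
finger_force: 47.4
[ 0.47536866 -0.37298141  0.22079821] [-3.14107933e+00 -2.15600601e-04  1.57290542e+00]
```

View pics/w5.png

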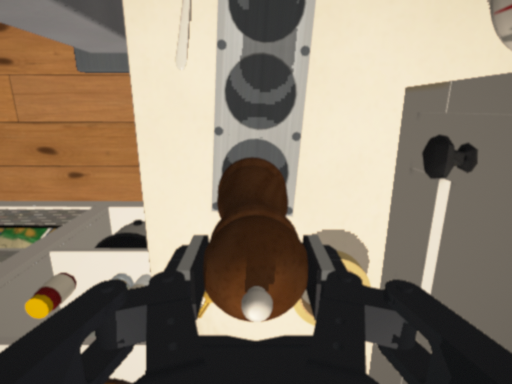

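View pics/s5.png

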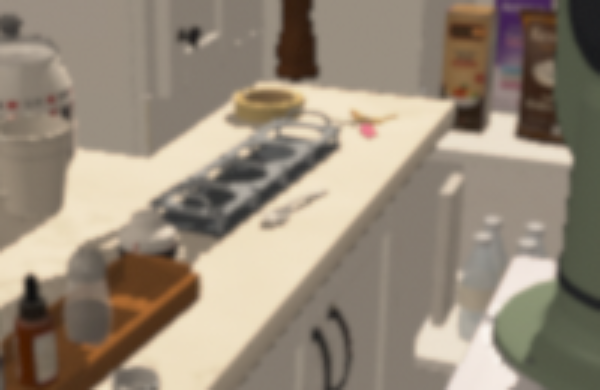

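The mill hangs upright, with its knob at px (257,303) and the foot's far edge at row 157. I'll work out the foot centre before lowering.

```bash
python3 - <<'E'
from h import *
print("foot far edge",at_z("wrist",(252,157),.106),"left",at_z("wrist",(218,192),.108),"right",at_z("wrist",(287,192),.108),"knob",at_z("wrist",(257,303),.265))
E
python3 -m inch '[[0,0,0.025,0,0,0,1],[0,0,0.03,0,0,0,1],[0,0,0.015,0,0,0,1],[0,0,0,0,0,0,1]]'
python3 - <<'E'
from h import *
k=calibration("wrist"); im=grab_frame("wrist"); save("w6.png",im[0:320])
E
```

```text
foot far edge [ 0.47303371 -0.34252845  0.106     ] left [ 0.44368569 -0.37269048  0.108     ] right [ 0.50331193 -0.37250174  0.108     ] knob [ 0.47645353 -0.37240171  0.265     ]
clock: 9.9
position: [0.4752, -0.3711, 0.1498]
tool_rot: [-3.139, -0.002, 1.575]
force: [0.1, -0.3, -1.7]
grip_width: 0.0461
finger_force: 47.4
```

View pics/w6.png

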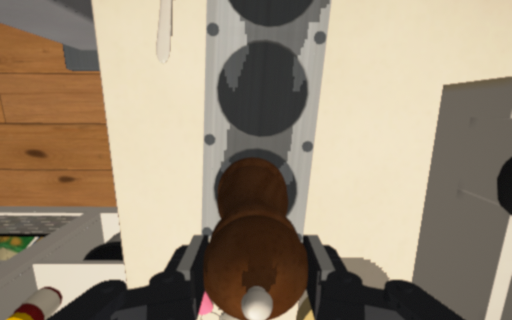

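The foot spans columns 218–287 and the hole 214–296, so the foot fits about 2 mm left of centre. I'll lower with a small +x shift.

```bash

python3 -m inch '[[0,0.002,0.01,0,0,0,1],[0,0,0.008,0,0,0,1],[0,0,0.005,0,0,0,1],[0,0,0.003,0,0,0,1],[0,0,0,0,0,0,1]]'
```

```text
clock: 10.45
position: [0.4776, -0.3723, 0.125]
tool_rot: [-3.141, -0.0, 1.574]
force: [0.4, 0.3, -2.8]
grip_width: 0.0462
finger_force: 47.4
```

```bash

python3 -m inch '[[0,0,0.002,0,0,0,1],[0,0,0.001,0,0,0,1],[0,0,0,0,0,0,1]]'
python3 -m inch '[[0,0,0,0,0,0,0.4],[0,0,0,0,0,0,0.3],[0,0,0,0,0,0,0.2],[0,0,0,0,0,0,0.0],[0,0,0,0,0,0,0]]'
python3 -m inch '[[0,0,-0.02,0,0,0,0],[0,0,-0.04,0,0,0,0],[0,0,-0.04,0,0,0,0],[0,0,-0.02,0,0,0,0],[0,0,0,0,0,0,0]]'
python3 look.py w7.png pepper_mill
```

```text
clock: 10.75
position: [0.478, -0.373, 0.1231]
tool_rot: [3.141, 0.001, 1.573]
force: [-2.2, -0.2, 7.7]
grip_width: 0.046
finger_force: 48.1
clock: 11.25
position: [0.4777, -0.3724, 0.1223]
tool_rot: [3.142, -0.0, 1.574]
force: [0.3, 0.1, -0.5]
grip_width: 0.0853
finger_force: 0.0
clock: 11.75
position: [0.4788, -0.373, 0.2454]
tool_rot: [3.138, 0.003, 1.574]
force: [-0.2, 0.4, 0.8]
grip_width: 0.0856
finger_force: 0.0
tcp [ 0.4788 -0.373   0.2454] [3.1379 0.0028 1.5736]
pepper_mill lm 0.81 [ 0.4786 -0.3764  0.008 ]
pepper_mill rect [224.1, 140.2, 280.7, 225.5]
knob [ 0.475 -0.38   0.167]
```

View pics/w7.png

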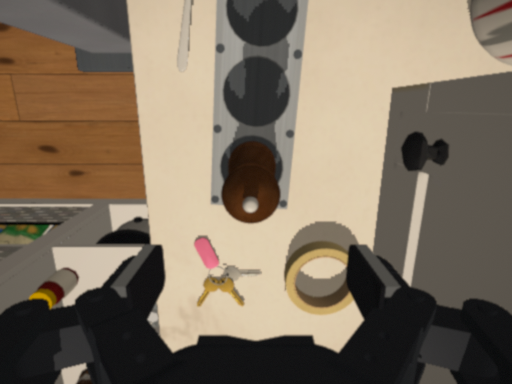

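The pepper mill stands upright in the rightmost hole, knob at px (250,204). Next is the salt shaker.

```bash

python3 -m inch '[[0.03,0,0,0,0,0,0],[0.047,-0.001,0,0,0,0,0],[0.047,-0.001,0,0,0,0,0],[0.047,-0.001,0,0,0,0,0],[0.047,-0.001,0,0,0,0,0]]' >/dev/null
python3 -m inch '[[0.047,-0.001,0,0,0,0,0],[0.047,-0.002,0,0,0,0,0],[0.047,-0.002,0,0,0,0,0],[0.047,-0.002,0,0,0,0,0],[0.047,-0.002,0,0,0,0,0]]' >/dev/null
python3 -m inch '[[0.047,-0.002,0,0,0,0,0],[0.045,-0.001,0,0,0,0,0],[0.03,0,0,0,0,0,0],[0,0,0,0,0,0,0],[0,0,0,0,0,0,0]]'
python3 look.py w8.png salt_shaker dropper_bottle spice_jar
```

```text
clock: 13.4
position: [0.4594, 0.2026, 0.2413]
tool_rot: [-3.14, 0.0, 1.575]
force: [-0.2, -0.0, -0.0]
grip_width: 0.085
finger_force: 0.0
tcp [0.4594 0.2026 0.2413] [-3.1398  0.0005  1.5751]
salt_shaker lm 0.56 [0.4641 0.1976 0.008 ]
salt_shaker rect [239.5, 152.1, 281.6, 194.9]
dropper_bottle lm 0.68 [0.4681 0.2831 0.008 ]
dropper_bottle rect [250.4, 77.9, 280.5, 110.5]
spice_jar lm 0.66 [0.4744 0.3633 0.008 ]
spice_jar rect [246.6, 2.3, 301.5, 37.5]
knob [0.4553 0.1973 0.167 ]
```

View pics/w8.png

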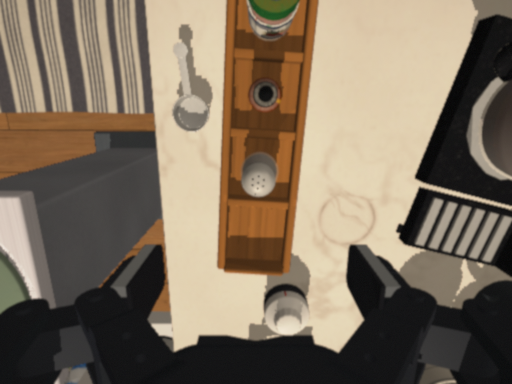

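The salt's dome is at px (259,182), the dropper's bulb at (265,93), and the green jar cap at the top. All three stand upright.

```bash
python3 - <<'E'
from h import *
print(at_z("wrist",(259,182),.096),at_z("wrist",(265,93),.109))
E
python3 -m inch '[[-0.001,0.003,0.035,0,0,0,0],[0,0,0.04,0,0,0,0],[0,0,0.04,0,0,0,0],[0,0,0.01,0,0,0,0],[0,0,0,0,0,0,0]]'
```

```text
[0.46377835 0.20142416 0.096     ] [0.46837166 0.28265113 0.109     ]
clock: 14.25
position: [0.4626, 0.2013, 0.1168]
tool_rot: [-3.14, 0.001, 1.574]
force: [0.5, -0.4, 0.8]
grip_width: 0.0857
finger_force: 0.0
```

Well aligned; I'll go down .072 and grip.

```bash

python3 -m inch '[[0,0.001,0.03,0,0,0,0],[0,0,0.025,0,0,0,0],[0,0,0.012,0,0,0,0],[0,0,0.005,0,0,0,0],[0,0,0,0,0,0,0]]'
python3 -m inch '[[0,0,0,0,0,0,0.5],[0,0,0,0,0,0,0.6],[0,0,0,0,0,0,0.7],[0,0,0,0,0,0,0.8],[0,0,0,0,0,0,1]]' 35
python3 -m inch '[[0,0,0,0,0,0,1],[0,0,0,0,0,0,1],[0,0,-0.015,0,0,0,1],[0,0,-0.025,0,0,0,1],[0,0,0,0,0,0,1]]'
```

```text
clock: 14.75
position: [0.4645, 0.2018, 0.0462]
tool_rot: [3.141, -0.0, 1.574]
force: [-0.3, 0.3, 1.0]
grip_width: 0.0854
finger_force: 0.0
clock: 15.25
position: [0.4643, 0.2017, 0.046]
tool_rot: [3.141, -0.0, 1.574]
force: [-2.0, 0.2, 12.1]
grip_width: 0.0366
finger_force: 34.2
clock: 15.75
position: [0.4651, 0.2021, 0.0877]
tool_rot: [3.139, -0.001, 1.574]
force: [0.2, 0.1, -1.2]
grip_width: 0.0368
finger_force: 35.2
```

```bash

python3 -m inch '[[0,0,-0.03,0,0,0,1],[0,0,-0.03,0,0,0,1],[0,0,0,0,0,0,1]]'
python3 - <<'E'
from h import *
a=grab_frame("wrist")[100:384,100:420]; b=cv2.resize(grab_frame("side")[130:270,180:320],(320,284)) if 0 else cv2.resize(grab_frame("side")[130:254,180:320],(320,284))
save("p9.png",np.hstack([a,b]))
E
```

```text
clock: 16.05
position: [0.4653, 0.2022, 0.1481]
tool_rot: [3.137, -0.002, 1.573]
force: [0.3, 0.9, -1.0]
grip_width: 0.0362
finger_force: 35.3
```

View pics/p9.png

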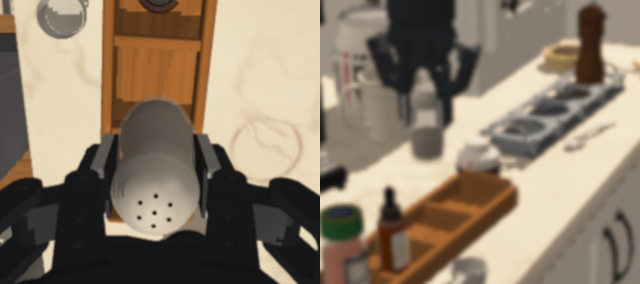

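The salt hangs upright between the pads. I'll carry it to hole 3.

```bash

python3 -m inch '[[-0.01,0,-0.01,0,0,0,1],[-0.02,0,0,0,0,0,1],[-0.03,0.001,0,0,0,0,1],[-0.035,0.001,0,0,0,0,1],[-0.035,0.002,0,0,0,0,1]]' >/dev/null
python3 -m inch '[[-0.035,0.001,0,0,0,0,1],[-0.035,0.002,0,0,0,0,1],[-0.035,0.002,0,0,0,0,1],[-0.035,0.002,0,0,0,0,1],[-0.035,0.002,0,0,0,0,1]]' >/dev/null
python3 -m inch '[[-0.035,0.001,0,0,0,0,1],[-0.035,0.001,0,0,0,0,1],[-0.035,0,0,0,0,0,1],[-0.03,0,0,0,0,0,1],[-0.02,0,0,0,0,0,1]]' >/dev/null
python3 -m inch '[[-0.02,0,0,0,0,0,1],[-0.01,0,0,0,0,0,1],[0,0,0,0,0,0,1],[0,0,0,0,0,0,1]]'
cat > held.py <<'E'
from h import *
import sys
np.set_printoptions(precision=4,suppress=True)
n,zf=sys.argv[1],float(sys.argv[2])   # name, height of its foot
s=telemetry.observe(); k=calibration("wrist"); im=grab_frame("wrist"); save("held_%s.png"%n,im); print(s["position"])
for d in landmark_of(n,"wrist")[:1]: print("foot",d["score"],at_z("wrist",d["xy"],zf,k))
for d in outline_of(n,"wrist")[:1]:
    r=d["rect"]; mid=(r[0]+r[2])/2; print("far edge",at_z("wrist",(mid,r[1]),zf,k),"near/top edge row",r)
E
python3 held.py salt_shaker .118
```

```text
clock: 18.05
position: [0.4803, -0.2876, 0.1551]
tool_rot: [-3.141, -0.001, 1.574]
force: [-0.1, -0.2, -1.3]
grip_width: 0.0363
finger_force: 35.3
[ 0.4803 -0.2876  0.1551]
foot 0.81 [ 0.4807 -0.287   0.118 ]
far edge [ 0.4815 -0.2693  0.118 ] near/top edge row [212.3, 194.2, 302.7, 333.2]
```

```bash

python3 -m inch '[[0,0,0.02,0,0,0,1],[0,0,0.03,0,0,0,1],[0,0,0.03,0,0,0,1],[0,0,0.012,0,0,0,1],[0,0,0,0,0,0,1]]'
python3 -m inch '[[0,0,0.006,0,0,0,1],[0,0,0.005,0,0,0,1],[0,0,0.004,0,0,0,1],[0,0,0.002,0,0,0,1],[0,0,0,0,0,0,1]]'
```

```text
clock: 18.7
position: [0.48, -0.2875, 0.0623]
tool_rot: [-3.14, -0.001, 1.575]
force: [-0.6, -0.3, -0.2]
grip_width: 0.0366
finger_force: 35.3
clock: 19.2
position: [0.4805, -0.2885, 0.0464]
tool_rot: [3.141, 0.0, 1.574]
force: [-1.2, 0.8, -0.5]
grip_width: 0.0367
finger_force: 35.3
```

```bash

python3 -m inch '[[0,0,0.001,0,0,0,1],[0,0,0.001,0,0,0,1],[0,0,0,0,0,0,1]]'
python3 -m inch '[[0,0,0,0,0,0,0.5],[0,0,0,0,0,0,0.4],[0,0,0,0,0,0,0.2],[0,0,0,0,0,0,0.0],[0,0,0,0,0,0,0]]'
python3 -m inch '[[0,0,-0.02,0,0,0,0],[0,0,-0.04,0,0,0,0],[0,0,-0.05,0,0,0,0],[0,0,-0.05,0,0,0,0],[0,0,-0.04,0,0,0,0]]'
python3 look.py w10.png salt_shaker pepper_mill
```

```text
clock: 19.5
position: [0.4807, -0.2891, 0.0458]
tool_rot: [3.141, 0.002, 1.573]
force: [-8.7, 1.6, 27.1]
grip_width: 0.0365
finger_force: 39.6
clock: 20.0
position: [0.4804, -0.2884, 0.0442]
tool_rot: [-3.142, -0.0, 1.574]
force: [0.0, 0.7, -0.2]
grip_width: 0.0853
finger_force: 0.0
clock: 20.5
position: [0.4806, -0.2883, 0.2471]
tool_rot: [3.14, 0.001, 1.574]
force: [-0.0, -1.5, 0.4]
grip_width: 0.0854
finger_force: 0.0
tcp [ 0.4806 -0.2883  0.2471] [3.1403 0.0006 1.574 ]
salt_shaker lm 0.76 [ 0.481  -0.2876  0.008 ]
salt_shaker rect [235.2, 151.7, 276.8, 191.4]
pepper_mill lm 0.88 [ 0.4759 -0.3729  0.008 ]
pepper_mill rect [224.3, 206.1, 274.0, 310.3]
knob [ 0.4767 -0.2957  0.167 ]
```

```bash

python3 -m inch '[[0.03,0,0,0,0,0,0],[0.047,-0.001,0,0,0,0,0],[0.047,-0.001,0,0,0,0,0],[0.047,-0.001,0,0,0,0,0],[0.047,-0.001,0,0,0,0,0]]' >/dev/null
python3 -m inch '[[0.047,-0.001,0,0,0,0,0],[0.047,-0.001,0,0,0,0,0],[0.047,-0.001,0,0,0,0,0],[0.047,-0.001,0,0,0,0,0],[0.047,-0.001,0,0,0,0,0]]' >/dev/null
python3 -m inch '[[0.047,-0.002,0,0,0,0,0],[0.04,-0.001,0,0,0,0,0],[0.03,0,0,0,0,0,0],[0,0,0,0,0,0,0],[0,0,0,0,0,0,0]]'
python3 look.py w11.png dropper_bottle spice_jar
python3 -c "
from h import *
print(proj('wrist',(.468,.282,.109)))
im=cv2.imread('pics/w11.png'); cv2.imwrite('pics/c11.png',cv2.resize(im[0:260,150:350],None,fx=2.3,fy=2.3))"
```

```text
clock: 22.25
position: [0.466, 0.2817, 0.2429]
tool_rot: [-3.139, 0.001, 1.575]
force: [0.3, -1.0, -0.6]
grip_width: 0.0856
finger_force: 0.0
tcp [0.466  0.2817 0.2429] [-3.1393  0.0009  1.5753]
dropper_bottle lm 0.57 [0.4677 0.2823 0.008 ]
dropper_bottle rect [243.2, 151.6, 274.8, 187.5]
spice_jar lm 0.78 [0.4736 0.363  0.008 ]
spice_jar rect [240.3, 61.8, 292.3, 113.4]
knob [0.4619 0.2757 0.167 ]
[256.34221831 182.77177304]
```

```bash

python3 -m inch '[[0,0.002,0.035,0,0,0,0],[0,0,0.04,0,0,0,0],[0,0,0.04,0,0,0,0],[0,0,0.02,0,0,0,0],[0,0,0,0,0,0,0]]'
python3 -m inch '[[0,0,0.02,0,0,0,0],[0,0,0.02,0,0,0,0],[0,0,0.015,0,0,0,0],[0,0,0.01,0,0,0,0],[0,0,0,0,0,0,0]]'
python3 -m inch '[[0,0,0,0,0,0,0.5],[0,0,0,0,0,0,0.6],[0,0,0,0,0,0,0.7],[0,0,0,0,0,0,0.8],[0,0,0,0,0,0,1]]' 30
python3 -m inch '[[0,0,0,0,0,0,1],[0,0,0,0,0,0,1],[0,0,0,0,0,0,1]]'
```

```text
clock: 23.0
position: [0.4677, 0.2802, 0.107]
tool_rot: [-3.138, 0.002, 1.573]
force: [0.1, 0.2, 0.0]
grip_width: 0.0852
finger_force: 0.0
clock: 23.5
position: [0.4686, 0.2813, 0.0439]
tool_rot: [-3.141, 0.0, 1.574]
force: [-0.0, 0.4, -0.4]
grip_width: 0.0854
finger_force: 0.0
clock: 24.0
position: [0.4688, 0.2818, 0.0448]
tool_rot: [3.141, -0.0, 1.574]
force: [-1.0, -0.3, 7.0]
grip_width: 0.0309
finger_force: 30.9
clock: 24.3
position: [0.4689, 0.2817, 0.0448]
tool_rot: [3.141, -0.0, 1.574]
force: [-0.9, -0.4, 6.9]
grip_width: 0.0312
finger_force: 30.9
```

```bash

python3 -m inch '[[0,0,-0.015,0,0,0,1],[0,0,-0.03,0,0,0,1],[0,0,-0.035,0,0,0,1],[0,0,-0.03,0,0,0,1],[-0.01,0,0,0,0,0,1]]'
python3 -m inch '[[-0.02,0.001,0,0,0,0,1],[-0.03,0.001,0,0,0,0,1],[-0.035,0.002,0,0,0,0,1],[-0.035,0.002,0,0,0,0,1],[-0.035,0.002,0,0,0,0,1]]' >/dev/null
python3 -m inch '[[-0.035,0.002,0,0,0,0,1],[-0.035,0.002,0,0,0,0,1],[-0.035,0.002,0,0,0,0,1],[-0.035,0.002,0,0,0,0,1],[-0.035,0.001,0,0,0,0,1]]' >/dev/null
python3 -m inch '[[-0.035,0,0,0,0,0,1],[-0.035,0,0,0,0,0,1],[-0.03,0,0,0,0,0,1],[-0.025,0,0,0,0,0,1],[-0.015,0,0,0,0,0,1]]' >/dev/null
python3 -m inch '[[-0.01,0,0,0,0,0,1],[0,0,0,0,0,0,1],[0,0,0,0,0,0,1]]'
python3 held.py dropper_bottle .117
```

```text
clock: 24.8
position: [0.4699, 0.2736, 0.1589]
tool_rot: [3.137, -0.004, 1.575]
force: [0.6, -0.5, -0.4]
grip_width: 0.0307
finger_force: 30.2
clock: 26.6
position: [0.4873, -0.2073, 0.1544]
tool_rot: [3.141, -0.0, 1.575]
force: [0.5, 1.6, -0.6]
grip_width: 0.0311
finger_force: 30.2
[ 0.4873 -0.2073  0.1544]
foot 0.55 [ 0.4855 -0.2067  0.117 ]
far edge [ 0.4887 -0.1891  0.117 ] near/top edge row [222.7, 194.1, 292.6, 337.2]
```

```bash

python3 -m inch '[[0.003,-0.001,0.02,0,0,0,1],[0,0,0.03,0,0,0,1],[0,0,0.03,0,0,0,1],[0,0,0.012,0,0,0,1],[0,0,0,0,0,0,1]]'
python3 -m inch '[[0,0,0.006,0,0,0,1],[0,0,0.005,0,0,0,1],[0,0,0.004,0,0,0,1],[0,0,0.002,0,0,0,1],[0,0,0,0,0,0,1]]'
```

```text
clock: 27.25
position: [0.4857, -0.2045, 0.0614]
tool_rot: [-3.14, -0.001, 1.575]
force: [0.5, 0.3, -0.5]
grip_width: 0.0311
finger_force: 30.2
clock: 27.75
position: [0.4862, -0.2055, 0.0453]
tool_rot: [-3.142, 0.0, 1.574]
force: [0.3, -0.8, -0.6]
grip_width: 0.0314
finger_force: 30.2
```

```bash

python3 -m inch '[[0,0,0.001,0,0,0,1],[0,0,0,0,0,0,1],[0,0,0,0,0,0,1]]'
python3 -m inch '[[0,0,0,0,0,0,0.6],[0,0,0,0,0,0,0.5],[0,0,0,0,0,0,0.3],[0,0,0,0,0,0,0.0],[0,0,0,0,0,0,0]]'
python3 -m inch '[[0,0,-0.02,0,0,0,0],[0,0,-0.04,0,0,0,0],[0,0,-0.05,0,0,0,0],[0,0,-0.05,0,0,0,0],[0,0,-0.04,0,0,0,0]]'
python3 look.py w12.png dropper_bottle salt_shaker pepper_mill
```

```text
clock: 28.05
position: [0.4863, -0.2056, 0.0448]
tool_rot: [3.141, 0.0, 1.574]
force: [-3.1, 0.2, 7.8]
grip_width: 0.0308
finger_force: 31.1
clock: 28.55
position: [0.4862, -0.2054, 0.0443]
tool_rot: [-3.142, -0.0, 1.574]
force: [0.4, 0.1, -0.0]
grip_width: 0.0836
finger_force: 0.0
clock: 29.05
position: [0.4863, -0.2052, 0.2471]
tool_rot: [3.14, 0.0, 1.574]
force: [0.2, -0.7, -0.9]
grip_width: 0.0855
finger_force: 0.0
tcp [ 0.4863 -0.2052  0.2471] [3.1403 0.0003 1.5741]
dropper_bottle lm 0.79 [ 0.4807 -0.204   0.008 ]
dropper_bottle rect [239.9, 149.3, 268.0, 185.8]
salt_shaker lm 0.57 [ 0.4827 -0.2889  0.008 ]
salt_shaker rect [233.4, 213.0, 269.9, 266.1]
pepper_mill lm 0.81 [ 0.4757 -0.37    0.008 ]
pepper_mill rect [222.4, 266.1, 264.4, 339.1]
knob [ 0.4824 -0.2125  0.167 ]
```

```bash

python3 -m inch '[[0.03,0,0,0,0,0,0],[0.047,-0.001,0,0,0,0,0],[0.047,-0.001,0,0,0,0,0],[0.047,-0.001,0,0,0,0,0],[0.047,-0.001,0,0,0,0,0]]' >/dev/null
python3 -m inch '[[0.047,-0.001,0,0,0,0,0],[0.047,-0.001,0,0,0,0,0],[0.047,-0.001,0,0,0,0,0],[0.047,-0.001,0,0,0,0,0],[0.047,-0.001,0,0,0,0,0]]' >/dev/null
python3 -m inch '[[0.047,-0.001,0,0,0,0,0],[0.04,-0.001,0,0,0,0,0],[0.03,0,0,0,0,0,0],[0,0,0,0,0,0,0],[0,0,0,0,0,0,0]]'
python3 look.py w13.png spice_jar
python3 -c "
from h import *
print(proj('wrist',(.474,.363,.114)))
im=cv2.imread('pics/w13.png'); cv2.imwrite('pics/c13.png',cv2.resize(im[60:320,150:350],None,fx=2.3,fy=2.3))"
```

```text
clock: 30.9
position: [0.4728, 0.3648, 0.2429]
tool_rot: [-3.14, 0.001, 1.575]
force: [0.1, -1.0, -0.1]
grip_width: 0.0853
finger_force: 0.0
tcp [0.4728 0.3648 0.2429] [-3.1396  0.001   1.5753]
spice_jar lm 0.83 [0.4703 0.3609 0.008 ]
spice_jar rect [231.9, 148.2, 281.8, 204.8]
knob [0.4687 0.3588 0.167 ]
[255.5531033  186.06951103]
```

```bash

python3 -m inch '[[-0.001,0.001,0.035,0,0,0,0],[0,0,0.04,0,0,0,0],[0,0,0.03,0,0,0,0],[0,0,0.02,0,0,0,0],[0,0,0,0,0,0,0]]'
python3 -m inch '[[0,0,0.02,0,0,0,0],[0,0,0.02,0,0,0,0],[0,0,0.014,0,0,0,0],[0,0,0.008,0,0,0,0],[0,0,0,0,0,0,0]]'
python3 -m inch '[[0,0,0,0,0,0,0.5],[0,0,0,0,0,0,0.6],[0,0,0,0,0,0,0.7],[0,0,0,0,0,0,0.8],[0,0,0,0,0,0,1]]' 40
python3 -m inch '[[0,0,0,0,0,0,1],[0,0,0,0,0,0,1],[0,0,0,0,0,0,1]]'
```

```text
clock: 31.55
position: [0.4739, 0.3616, 0.117]
tool_rot: [-3.139, 0.003, 1.573]
force: [-0.7, -0.3, 1.8]
grip_width: 0.0856
finger_force: 0.0
clock: 32.05
position: [0.4746, 0.3633, 0.0572]
tool_rot: [-3.141, 0.0, 1.573]
force: [-0.0, -0.2, 0.2]
grip_width: 0.0856
finger_force: 0.0
clock: 32.55
position: [0.4747, 0.3639, 0.0581]
tool_rot: [3.141, -0.0, 1.574]
force: [-1.4, -2.0, 7.8]
grip_width: 0.0438
finger_force: 36.3
clock: 32.85
position: [0.4747, 0.3639, 0.0581]
tool_rot: [3.141, -0.0, 1.574]
force: [-0.8, -1.2, 8.3]
grip_width: 0.044
finger_force: 36.3
```

Gripped. I'll carry it to hole 1 (.4918, -.120): dy -.484, dx +.017.

```bash

python3 -m inch '[[0,0,-0.015,0,0,0,1],[0,0,-0.03,0,0,0,1],[0,0,-0.035,0,0,0,1],[0,0,-0.03,0,0,0,1],[-0.01,0,0,0,0,0,1]]'
python3 -m inch '[[-0.02,0.001,0,0,0,0,1],[-0.03,0.001,0,0,0,0,1],[-0.035,0.002,0,0,0,0,1],[-0.035,0.002,0,0,0,0,1],[-0.035,0.002,0,0,0,0,1]]' >/dev/null
python3 -m inch '[[-0.035,0.002,0,0,0,0,1],[-0.035,0.002,0,0,0,0,1],[-0.035,0.002,0,0,0,0,1],[-0.035,0.002,0,0,0,0,1],[-0.035,0.001,0,0,0,0,1]]' >/dev/null
python3 -m inch '[[-0.035,0,0,0,0,0,1],[-0.035,0,0,0,0,0,1],[-0.03,0,0,0,0,0,1],[-0.025,0,0,0,0,0,1],[-0.014,0,0,0,0,0,1]]' >/dev/null
python3 -m inch '[[-0.01,0,0,0,0,0,1],[0,0,0,0,0,0,1],[0,0,0,0,0,0,1]]'
python3 held.py spice_jar .117
```

```text
clock: 33.35
position: [0.4753, 0.3559, 0.1722]
tool_rot: [3.137, -0.004, 1.575]
force: [0.4, -0.1, -1.1]
grip_width: 0.0438
finger_force: 38.5
clock: 35.15
position: [0.493, -0.1243, 0.1674]
tool_rot: [3.141, -0.0, 1.575]
force: [0.5, -0.0, -1.0]
grip_width: 0.0438
finger_force: 38.5
[ 0.493  -0.1243  0.1674]
foot 0.93 [ 0.4922 -0.1242  0.117 ]
far edge [ 0.4938 -0.1008  0.117 ] near/top edge row [192.7, 180.7, 320.5, 337.3]
```

```bash

python3 -m inch '[[0.004,-0.001,0.02,0,0,0,1],[0,0,0.03,0,0,0,1],[0,0,0.03,0,0,0,1],[0,0,0.012,0,0,0,1],[0,0,0,0,0,0,1]]'
python3 -m inch '[[0,0,0.006,0,0,0,1],[0,0,0.005,0,0,0,1],[0,0,0.004,0,0,0,1],[0,0,0.002,0,0,0,1],[0,0,0,0,0,0,1]]'
```

```text
clock: 35.8
position: [0.4914, -0.1206, 0.0744]
tool_rot: [-3.139, -0.001, 1.575]
force: [0.1, 0.4, -1.4]
grip_width: 0.0442
finger_force: 38.4
clock: 36.3
position: [0.492, -0.1214, 0.0583]
tool_rot: [3.141, -0.0, 1.574]
force: [-1.0, 0.6, -1.9]
grip_width: 0.0438
finger_force: 38.4
```

```bash

python3 -m inch '[[0,0,0.001,0,0,0,1],[0,0,0,0,0,0,1],[0,0,0,0,0,0,1]]'
python3 -m inch '[[0,0,0,0,0,0,0.5],[0,0,0,0,0,0,0.4],[0,0,0,0,0,0,0.2],[0,0,0,0,0,0,0.0],[0,0,0,0,0,0,0]]'
python3 -m inch '[[0,0,-0.02,0,0,0,0],[0,0,-0.04,0,0,0,0],[0,0,-0.05,0,0,0,0],[0,0,-0.05,0,0,0,0],[0,0,-0.05,0,0,0,0]]'
python3 -m inch '[[0,0,-0.03,0,0,0,0],[0,0,-0.03,0,0,0,0],[0,0,0,0,0,0,0],[0,0,0,0,0,0,0],[0,0,0,0,0,0,0]]'
python3 look.py w14.png dropper_bottle salt_shaker pepper_mill spice_jar
python3 - <<'E'
from h import *
a=cv2.imread('pics/w14.png')[100:384,130:386]; b=grab_frame("side")[120:230,220:350,::-1]
cv2.imwrite('pics/fin.png',np.hstack([cv2.resize(a,None,fx=1.4,fy=1.4),cv2.resize(b,(430,int(284*1.4)))]))
E
```

```text
clock: 36.6
position: [0.4921, -0.1214, 0.0581]
tool_rot: [3.141, 0.001, 1.574]
force: [-5.6, 0.5, 16.9]
grip_width: 0.0444
finger_force: 39.7
clock: 37.1
position: [0.492, -0.1214, 0.0573]
tool_rot: [-3.142, -0.0, 1.574]
force: [-0.3, 0.5, 0.1]
grip_width: 0.0853
finger_force: 0.0
clock: 37.6
position: [0.4915, -0.1211, 0.2693]
tool_rot: [-3.141, -0.0, 1.574]
force: [0.2, -1.2, -0.8]
grip_width: 0.0853
finger_force: 0.0
clock: 38.1
position: [0.4915, -0.1215, 0.3264]
tool_rot: [-3.14, -0.0, 1.574]
force: [-0.5, -0.1, 0.5]
grip_width: 0.0855
finger_force: 0.0
tcp [ 0.4915 -0.1215  0.3264] [-3.1403 -0.0003  1.5738]
dropper_bottle lm 0.82 [ 0.482  -0.2013  0.008 ]
dropper_bottle rect [240.9, 196.5, 263.4, 232.3]
salt_shaker lm 0.91 [ 0.4802 -0.2887  0.008 ]
salt_shaker rect [234.9, 246.5, 263.3, 289.5]
pepper_mill lm 0.94 [ 0.4787 -0.3709  0.008 ]
pepper_mill rect [228.9, 289.5, 260.6, 343.7]
spice_jar lm 0.88 [ 0.4926 -0.1281  0.008 ]
spice_jar rect [236.3, 140.8, 275.9, 183.3]
knob [ 0.4859 -0.1559  0.167 ]Traceback (most recent call last):
  File "<stdin>", line 3, in <module>
    return _nx.concatenate(arrs, 1, dtype=dtype, casting=casting)
           ~~~~~~~~~~~~~~~^^^^^^^^^^^^^^^^^^^^^^^^^^^^^^^^^^^^^^^
ValueError: all the input array dimensions except for the concatenation axis must match exactly, but along dimension 0, the array at index 0 has size 398 and the array at index 1 has size 397
```

```bash
python3 - <<'E'
from h import *
a=cv2.imread('pics/w14.png')[100:384,130:386]; b=grab_frame("side")[120:230,220:350,::-1]
cv2.imwrite('pics/fin.png',np.hstack([cv2.resize(a,(358,398)),cv2.resize(b,(430,398))]))
E
```

```text
(no output)
```

View pics/fin.png

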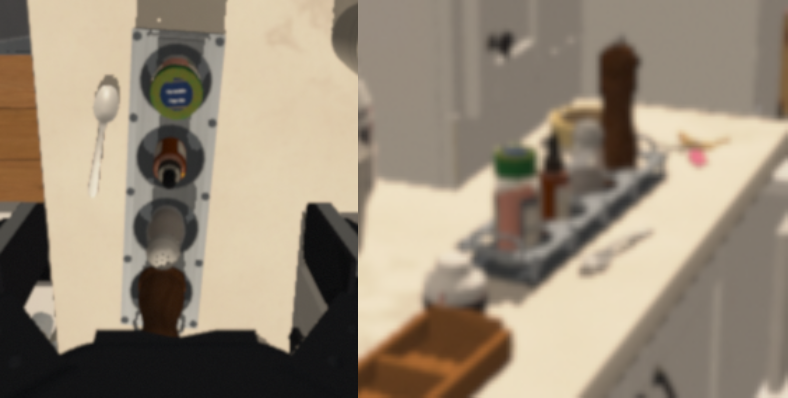

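All four stand upright in their holes in the old order: jar, dropper, salt, pepper. The timer and teaspoon haven't moved.

```bash
python3 -c "
from workcell import bot; print(bot.job_done())"
```

```text
the job is handed in; nothing more can be done
None
```

The jar, dropper bottle, salt shaker and pepper mill now stand upright in the new rack in their old left-to-right order, and the job is handed in at about 38 s; the last pictures showed the timer and teaspoon still in place, but the scoop was out of view.

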